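# Drop the tag template onto its register pin

## Robot

A 6-joint arm with a two-finger parallel gripper is mounted at the origin on the work surface. World frame = base frame: x ahead of the robot, y to its left, z up, the work surface at z = 0. Lengths are in m, angles in rad, forces in N, time in s.
With the tool pointing down it reaches from about 0.325 to 0.75 m from the base axis. Payload 7.6 kg.
Tool frame: the origin (TCP) lies on the centre line of the jaws, within the pads' length; the fingertips stand env.finger_overhang ahead of it and the grasp point (between the pads) is the TCP (env.finger_overhang is the distance from the TCP to the fingertips, in m); z points along the fingers, y is the direction in which the jaws open and shut (so a half turn about z gives the same grasp; the last joint's range is limited). The gripper opens to 85 mm and grips with 20 to 120 N. Pads are 22 mm wide; open, the fingers measure 114 mm over their backs; the gripper's body (76 mm by 85 mm) begins 54 mm behind the grasp point. The pads swing forward as they close: fully open they stand 13 mm farther back than shut.
Start: joints at [-1.302, 0.052, 1.401, -0, 1.689, -0.07], TCP at [0.175, -0.495, 0.25] pointing down, gripper open.
Joint ranges: [-2.9, 2.9], [-0.91, 2.17], [0.12, 2.37], [-1.06, 4.2], [0.26, 2.73], [-2.93, 2.93]. Speed limits (rad/s): [2.57, 2.57, 3.01, 3.14, 3.14, 3.14].

## Interface

Orientations are given as a rotation vector (axis times angle).
In Python, from cell import env gives the robot as it stands. The module is installed in compiled form; this text tells all that it offers.
- The arm moves only by the tool servo_tool, never from a script. Its argument "targets" is one flat list of numbers, 6 for each row, row after row: the shift along the tool's x, y, z in m, then the turn, a rotation vector about the tool's x, y, z in rad. In form: [x, y, z, rx, ry, rz, x, y, z, rx, ry, rz, ...]. A call has 1 to 12 rows; each row is the pose to reach, as a shift and turn from the pose measured when the call began, along the tool's axes at that moment; what a row does not reach only later rows make up. A row lasts 1/12 s, in which the tool goes at most 41.7 mm and 7.16 degrees, less where a joint would pass 70% of its speed; a pose out of reach is approached as far as the arm can. A call with a gripper value outside its range is refused whole. "jaw" is the gripper command: -1 is shut, 1 is fully open, values between are in proportion, set as the call begins (left out, the last holds). The fingers move at their own pace and stop on an object; the grip force is fixed at half the most. Time passes only in rows, so rows that repeat a pose let the fingers close. It gives the time, the measured TCP pose, the force and the opening at its end, in the units of the state.
- env.get_state(): the state, without advancing time (a new reading comes with each control period).
- env.grab_frame(name): name is "side" or "top"; returns a dict with "img" (420x560x3 uint8, blue, green, red), "z_map" (420x560 float32, m along the optical axis (not along the pixel's ray), 0 where there is no reading), "intrinsics" (3x3 intrinsics, pixels), "T" (4x4, takes a point from camera to world coordinates). Camera axes: x right, y up, looking along -z (the intrinsics and any distortion apply to the point x, -y, -z); pixel columns grow to the right and rows downward; lengths in m; the calibration is good to about 2 mm. A picture is of the moment at which its call begins.
- env.hand_in(): hands the job in, once; it reports no verdict.
The state is a dict: "t": time; "joints": joint angles; "joint_vel": joint speeds; "tau": joint torques, N m; "eef_pos": TCP position; "eef_rot": TCP orientation; "contact_force": force on the tool from outside, world axes, zero at the start; "ft_torque": the same for the moment, N m; "opening": opening from 0.0 (shut) to 1.0 (fully open).
Only numpy, scipy, OpenCV 4.12 (cv2) and the standard library are available. Lean on these libraries where they do the work, as an engineer would, in place of code of your own. Each camera call takes 0.05 s, during which the arm holds its last target.

## Task

Lay the aluminium tag template on the marking board with its long edge up against the far fence, so that it rides on top of the little register pin. Then slide it along the fence until its register hole finds the pin and it drops down flat, without ever forcing or ramming it. Leave it there, let go and square to the fence, and do not disturb the things around.

Things in the scene. Friction and masses are not known exactly. Their poses are not given: they have to be found in the camera images.
- board: Fixed plywood marking board, 150 mm (its x) by 260 mm (its y), 15 mm thick, a brown card taped flat on it. Origin: centre of its underside; z up, x away from the robot at yaw 0. An aluminium fence runs along its far (+x) edge and a steel register pin stands in a flush slot before it. Over 20 N between template and board, fence or pin is forcing.
- fence (a point): Middle of the foot of the fence's straight inner face: board x = +55, y = 0, z = 15 mm. The fence runs the board's whole length along board y, is 18 mm wide and 14 mm high above the ply.
- slot (a point): Middle of the pin's slot in the ply's top, board x = +38.8, y = 0, z = 15 mm. The steel pin (8 mm across, round-topped, 5 mm above the ply) is clamped somewhere in this slot, up to 15 mm either side of this point along board y. Where, differs each time and is not reported: find it by feel or by eye. It does not give way.
- template: Loose aluminium plate, 90 mm (its x) by 150 mm (its y), 6 mm thick, 0.17 to 0.29 kg, flat on the table at first. Origin: centre of its underside; z up. Two 43 mm round windows at x = -6, y = +-45 mm. Home: x along board x, far edge (x = +45 mm) at the fence, so origin at board x = +10 mm, y as the pin, z = 15 mm. Let go while on the pin, its near edge rests on the ply; it slides with 1 to 3 N.
- hole (a point): Centre, at the underside, of the template's round register hole: 9.8 mm wide, right through, at template x = +29, y = 0 mm; 0.9 mm play round the pin. In the board's frame z is 15 mm when home, about 20 mm while the plate rides on the pin.
- grip (a point): Top centre of the template's wooden grip bar, at template x = -10, y = 0, z = 40 mm. The bar is 50 mm long along template x, 16 mm wide along y and stands 34 mm above the plate's top.
- inkpad: Bystander: black ink pad, 62 x 62 x 22 mm, origin at the centre of its underside.
- spool: Bystander: upright thread spool, 28 mm in diameter, 42 mm high, origin at the centre of its underside.
- tags: Bystander: small pile of round card tags, 48 mm across, 13 mm high, origin at the centre of its underside.
- twine: Bystander: standing cone of twine, 76 mm across the foot, 95 mm high, origin at the centre of its underside.
Things that resemble listed ones, but are neither listed nor needed, are in the scene too. Of the things like the template, leave any that is blue; of the rest the larger one is meant.

How it is judged:
By the outcome, as a careful person would: the job done as asked, in the order asked, and still so for the second after the job is handed in, with the robot touching nothing.
It also fails if it takes over 61 s, if anything falls off the work surface, if the arm or the gripper's body presses on something with over 40 N, if the wrist force passes 120 N, or if a joint passes its speed limit or range.

## Working session

There is one attempt and no reset: what is moved stays moved. The work goes in short steps, Python scripts to look and compute and a tool call to move; the robot and the scene stay as the last step left them, time stands still between calls to the robot, and variables do not carry over. Pictures are saved under pics/ and viewed, and the job is handed in when it is done.

Besides the shell and the picture viewer there is one more tool, called after "Emit:" as a command line: name --argument value ..., lists and objects as JSON in quotes. servo_tool: Moves the arm, as the interface text tells. Its arguments: {"type":"object","properties":{"targets":{"type":"array","items":{"type":"number"}},"jaw":{"type":"number"}},"required":["targets"]}

```bash
mkdir -p pics; cat > h.py <<'E'
import numpy as np, cv2, pickle
from cell import env
def grab(n,f):
    d=env.grab_frame(n); cv2.imwrite('pics/'+f+'.png',d['img']); pickle.dump(d,open('pics/'+f+'.pkl','wb')); return d
def load(f): return pickle.load(open('pics/'+f+'.pkl','rb'))
def px(d,u,v,z=None,zw=None):
    K=d['intrinsics'];T=d['T']
    r=np.array([(u-K[0,2])/K[0,0],-(v-K[1,2])/K[1,1],-1.])
    if zw is not None:
        o=T[:3,3];w=T[:3,:3]@r; return o+w*(zw-o[2])/w[2]
    if z is None:
        p=d['z_map'][int(round(v))-1:int(round(v))+2,int(round(u))-1:int(round(u))+2]; z=np.median(p[p>0])
    return (T@np.append(r*z,1))[:3]
def proj(d,P):
    K=d['intrinsics'];p=np.linalg.inv(d['T'])@np.append(P,1); return K[0,0]*p[0]/-p[2]+K[0,2],K[1,1]*-p[1]/-p[2]+K[1,2]
E
python3 - <<'E'
from h import *
s=env.get_state();print(s, env.finger_overhang)
for n in('top','side'):
    d=grab(n,n+'0');print(d['intrinsics'],d['T'].round(3),d.keys())
E
```

```text
{'t': 0.0, 'joints': array([-1.30229236e+00,  5.28782151e-02,  1.40177132e+00, -3.02355972e-05,
        1.68857647e+00, -7.02635610e-02]), 'joint_vel': array([-0.00109089,  0.00095922,  0.00090948, -0.00118211,  0.00095022,
       -0.00062434]), 'tau': array([-8.18598874e-04, -3.81659424e+01, -3.60192597e+01, -1.72508135e-04,
        5.95917911e-03,  1.11012042e-05]), 'eef_pos': array([ 0.17442904, -0.49488197,  0.24942718]), 'eef_rot': array([-3.09503458e+00, -5.29314909e-01,  3.00675451e-04]), 'contact_force': array([-0.07461209, -0.08681936,  0.33373545]), 'ft_torque': array([0.0108281 , 0.0534364 , 0.03394682]), 'opening': 0.998371917778913} 0.019
[[419.86392346   0.         280.70458851]
 [  0.         419.86392346 210.18808072]
 [  0.           0.           1.        ]] [[ 0.022  0.987 -0.159  0.381]
 [-1.     0.024  0.009 -0.107]
 [ 0.013  0.159  0.987  1.017]
 [ 0.     0.     0.     1.   ]] dict_keys(['img', 'z_map', 'intrinsics', 'T'])
[[379.85827614   0.         272.19895009]
 [  0.         379.85827614 203.28972682]
 [  0.           0.           1.        ]] [[-0.915  0.265 -0.305  0.236]
 [-0.403 -0.557  0.726  0.591]
 [ 0.022  0.787  0.617  0.661]
 [ 0.     0.     0.     1.   ]] dict_keys(['img', 'z_map', 'intrinsics', 'T'])
```

View pics/top0.png

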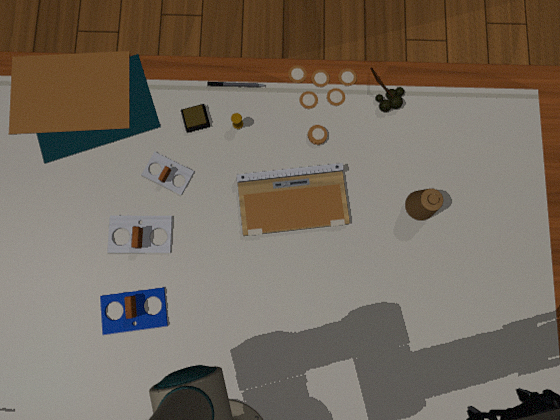

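View pics/side0.png

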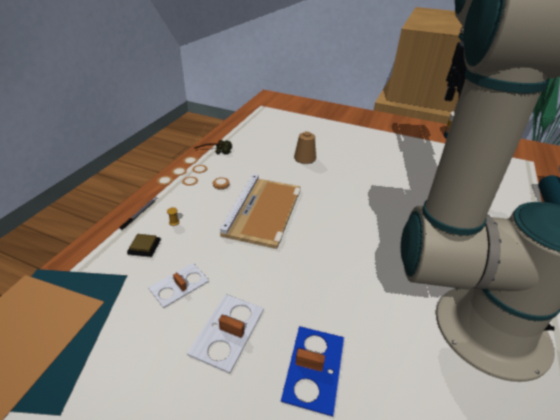

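The top view shows three template-like plates: a small silver one at (168,173), a larger silver one at (140,236) and a blue one at (134,310). The blue one is excluded, so the larger silver one fits. The board is at about (294,200), with its fence on the upper side. Next I'll check enlarged crops.

```bash
python3 - <<'E'
from h import *
d=load('top0');im=d['img']
a=cv2.resize(im[205:270,95:185],None,fx=8,fy=8,interpolation=cv2.INTER_CUBIC);cv2.imwrite('pics/c1.png',a)
a=cv2.resize(im[155:245,225:360],None,fx=5.9,fy=5.9,interpolation=cv2.INTER_CUBIC);cv2.imwrite('pics/c2.png',a)
s=load('side0')['img']
a=cv2.resize(s[170:250,215:305],None,fx=7,fy=7,interpolation=cv2.INTER_CUBIC);cv2.imwrite('pics/c3.png',a)
a=cv2.resize(s[280:380,180:280],None,fx=6,fy=6,interpolation=cv2.INTER_CUBIC);cv2.imwrite('pics/c4.png',a)
E
```

```text
(no output)
```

View pics/c1.png

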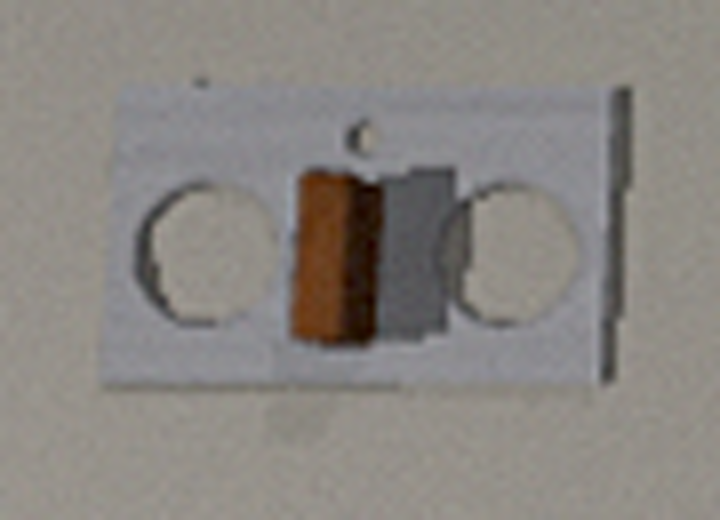

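View pics/c2.png

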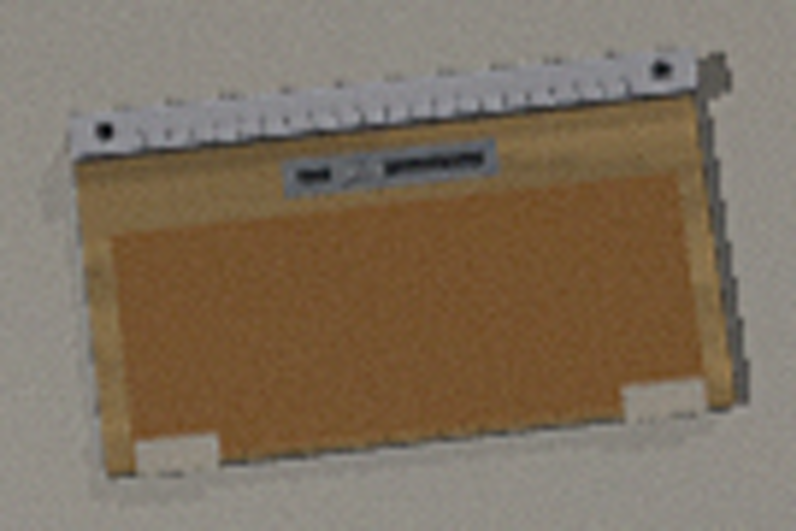

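View pics/c3.png

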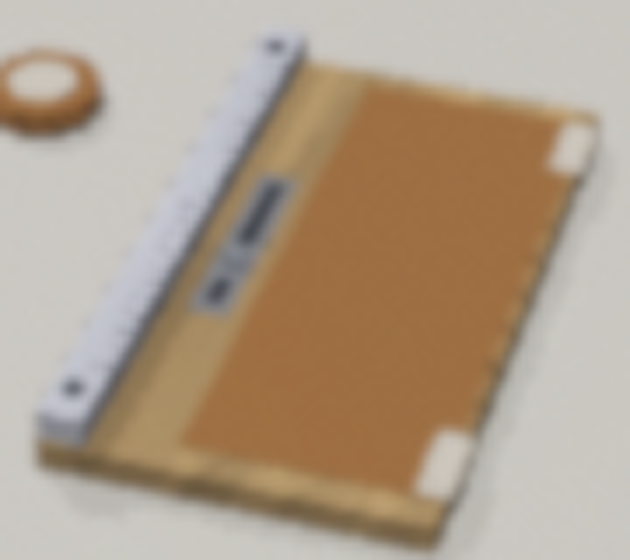

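View pics/c4.png

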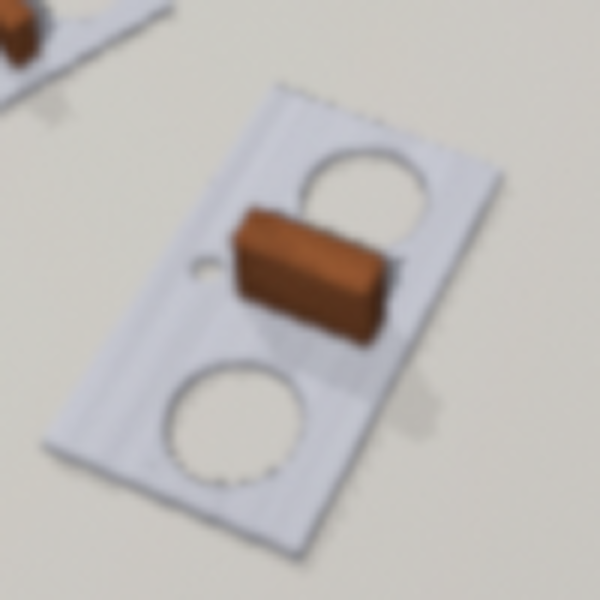

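```bash
cat > m.py <<'E'
from h import *
def P(d,x0,y0,s,x,y,zw): return px(d,(x+.5)/s-.5+x0,(y+.5)/s-.5+y0,zw=zw)[:2]
d=load('top0')
def fit(L,W): # L local, W world -> rigid fit
    L=np.array(L,float);W=np.array(W)
    lc,wc=L.mean(0),W.mean(0);H=(L-lc).T@(W-wc);a=np.arctan2(H[0,1]-H[1,0],H[0,0]+H[1,1])
    R=np.array([[np.cos(a),-np.sin(a)],[np.sin(a),np.cos(a)]]);t=wc-R@lc
    return a,t,(W-(L@R.T+t))*1e3
c1=lambda x,y,z:P(d,95,205,8,x,y,z)
W=[c1(120,88,.006),c1(612,88,.006),c1(600,383,.006),c1(103,385,.006),c1(212,254,.006),c1(512,254,.006),c1(360,137,.006)]
L=[(.045,.075),(.045,-.075),(-.045,-.075),(-.045,.075),(-.006,.045),(-.006,-.045),(.029,0)]
a,t,r=fit(L,W);print('templ',np.degrees(a),t,'\n',r.round(1))
R=np.array([[np.cos(a),-np.sin(a)],[np.sin(a),np.cos(a)]]);g=R@[-.01,0]+t
print('grip pred',g,'meas',[c1(x,y,.04) for x,y in((302,172),(350,172),(340,340),(292,340))],np.mean([c1(x,y,.04) for x,y in((302,172),(350,172),(340,340),(292,340))],0))
c2=lambda x,y,z:P(d,225,155,5.9,x,y,z)
W=[c2(107,475,.015),c2(735,408,.015),c2(76,160,.015),c2(692,97,.015),c2(284,198,.015),c2(497,176,.015),c2(285,158,.015),c2(495,138,.015)]
L=[(-.075,.13),(-.075,-.13),(.055,.13),(.055,-.13)]
a,t,r=fit(L,W[:4]);print('board',np.degrees(a),t,'\n',r.round(1))
R=np.array([[np.cos(a),-np.sin(a)],[np.sin(a),np.cos(a)]])
for w in W[4:]: print('slot corner local',((w-t)@R*1e3).round(1))
for q in((360,172),(331,178),(386,168)):
  for z in(.015,.020): print('pin',q,((c2(*q,z)-t)@R*1e3).round(1))
for n,u,v in(('ink',195,117),('spool',237,119),('tags',318,132),('twine',431,196),('cardboard',350,345)): print(n,px(d,u,v))
E
python3 m.py
```

```text
templ 1.5324819055857728 [0.47831834 0.22186286] 
 [[-0.2 -0.6]
 [-0.7  0.9]
 [ 0.1  1.3]
 [ 0.2 -0.9]
 [ 0.3 -1.1]
 [-0.1 -0.9]
 [ 0.5  1.3]]
grip pred [0.46832191 0.22159543] meas [array([0.49289405, 0.22889587]), array([0.49322057, 0.2149624 ]), array([0.44429201, 0.21414724]), array([0.44397687, 0.22797026])] [0.46859587 0.22149394]
board 7.476060801932981 [ 0.57196149 -0.14463287] 
 [[-0.5 -1.6]
 [-0.9  1. ]
 [ 1.  -0.9]
 [ 0.4  1.5]]
slot corner local [30.8 45.1]
slot corner local [ 30.7 -43.6]
slot corner local [47.6 42.9]
slot corner local [ 46.9 -44.7]
pin (360, 172) [38.4 12.6]
pin (360, 172) [37.3 12.9]
pin (331, 178) [37.2 24.8]
pin (331, 178) [36.1 25. ]
pin (386, 168) [39.   1.7]
pin (386, 168) [37.9  2. ]
ink [0.77149311 0.10173796 0.02021497]
spool [ 0.76097248 -0.00495356  0.04103883]
tags [ 0.74355649 -0.2056054   0.01205701]
twine [ 0.57042682 -0.45331248  0.09375199]
cardboard [ 0.22975813 -0.28576733 -0.0003618 ]
```

```bash
python3 - <<'E'
from h import *
d=load('top0');im=d['img']
a=cv2.resize(im[172:197,266:316],None,fx=16,fy=16,interpolation=cv2.INTER_CUBIC);cv2.imwrite('pics/c5.png',a)
s=load('side0')['img']
a=cv2.resize(s[190:220,235:265],None,fx=18,fy=18,interpolation=cv2.INTER_CUBIC);cv2.imwrite('pics/c6.png',a)
E
```

```text
(no output)
```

View pics/c5.png

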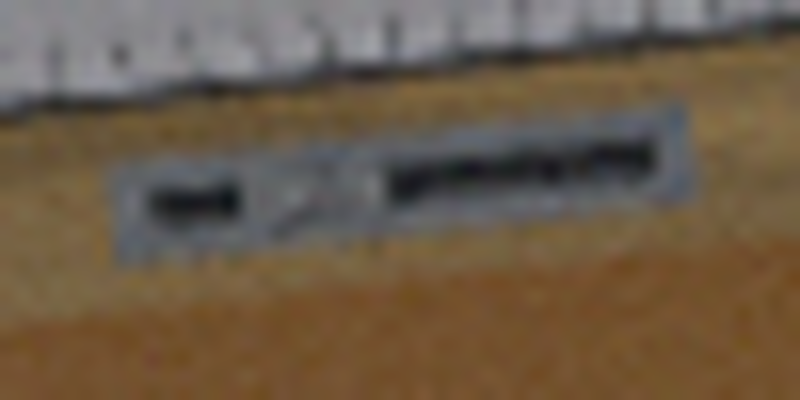

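View pics/c6.png

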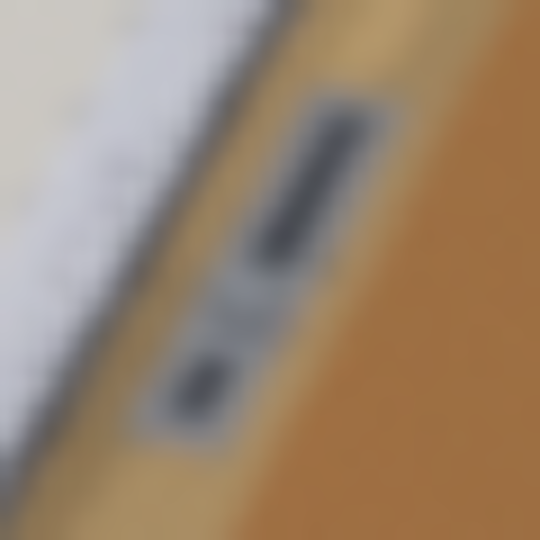

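The crops confirm the target. The larger silver plate measures 150 x 90 mm, with its register hole on the far side and its grip top at world (0.468, 0.222). The board is at yaw 7.5° and the fence fits. In c5 the pin's collar spans (240–388, 185), which puts the pin at board y ≈ +13 mm.

```bash
cat > go.py <<'E'
from h import *
import sys
from scipy.spatial.transform import Rotation as Ro
def tgt(yaw,pitch=0):
    # tool x along yaw dir, z down; pitch (deg) about board/template +y world
    return Ro.from_euler('z',yaw,degrees=True)*Ro.from_euler('y',pitch,degrees=True)*Ro.from_euler('x',180,degrees=True)
def delta(p,yaw,pitch=0):
    s=env.get_state();R=Ro.from_rotvec(s['eef_rot']);
    return R.inv().apply(np.array(p)-s['eef_pos']).round(4),(R.inv()*tgt(yaw,pitch)).as_rotvec().round(4)
if __name__=='__main__':
    a=[float(x) for x in sys.argv[1:]]
    s=env.get_state();print(round(s['t'],2),s['eef_pos'].round(4),s['contact_force'].round(2),s['opening'].round(3),s['joints'].round(2))
    print(*delta(a[:3],*a[3:]))
E
python3 go.py 0.45 -0.10 0.22 1.5; python3 - <<'E'
from h import *
d=load('top0');print(px(d,136,236),px(d,120,222))
E
```

```text
[0.46999608 0.2189929  0.03869364] [0.50614406 0.27155764 0.00447062]Traceback (most recent call last):
  File "go.py", line 12, in <module>
    s=env.get_state();print(round(s['t'],2),s['eef_pos'].round(4),s['contact_force'].round(2),s['opening'].round(3),s['joints'].round(2))
                                                                                              ^^^^^^^^^^^^^^^^^^
AttributeError: 'float' object has no attribute 'round'
```

```bash
sed -i "s/s\['opening'\].round(3)/round(s['opening'],3)/" go.py; python3 go.py 0.45 -0.10 0.22 1.5
```

```text
0.1 [ 0.1744 -0.4949  0.2495] [ 0.66 -0.14  0.61] 1.001 [-1.3   0.05  1.4   0.    1.69 -0.07]
[ 0.3911 -0.2808  0.03  ] [-1.400e-03  1.000e-04  3.126e-01]
```

Emit:
servo_tool --targets '[0.391,-0.281,0.03,0,0,0.313,0.391,-0.281,0.03,0,0,0.313,0.391,-0.281,0.03,0,0,0.313,0.391,-0.281,0.03,0,0,0.313,0.391,-0.281,0.03,0,0,0.313,0.391,-0.281,0.03,0,0,0.313,0.391,-0.281,0.03,0,0,0.313,0.391,-0.281,0.03,0,0,0.313,0.391,-0.281,0.03,0,0,0.313,0.391,-0.281,0.03,0,0,0.313,0.391,-0.281,0.03,0,0,0.313,0.391,-0.281,0.03,0,0,0.313]' --jaw 0.2

```text
t: 1.1
eef_pos: [0.4508, -0.0968, 0.2194]
eef_rot: [-3.139, -0.044, 0.001]
contact_force: [1.1, -0.7, 1.1]
opening: 0.601
```

```bash
python3 go.py 0.4685 0.2215 0.10 1.5
```

```text
1.1 [ 0.4508 -0.0968  0.2194] [ 1.07 -0.72  1.11] 0.601 [-0.29 -0.12  1.63  0.    1.63  1.25]
[ 0.0266 -0.3174  0.1201] [-0.0022  0.0007  0.0016]
```

Emit:
servo_tool --targets '[0.0266,-0.3174,0.12,-0.002,0,0.002,0.0266,-0.3174,0.12,-0.002,0,0.002,0.0266,-0.3174,0.12,-0.002,0,0.002,0.0266,-0.3174,0.12,-0.002,0,0.002,0.0266,-0.3174,0.12,-0.002,0,0.002,0.0266,-0.3174,0.12,-0.002,0,0.002,0.0266,-0.3174,0.12,-0.002,0,0.002,0.0266,-0.3174,0.12,-0.002,0,0.002,0.0266,-0.3174,0.12,-0.002,0,0.002,0.0266,-0.3174,0.12,-0.002,0,0.002,0.0266,-0.3174,0.12,-0.002,0,0.002]'

```text
t: 2.02
eef_pos: [0.4682, 0.2213, 0.0997]
eef_rot: [3.141, 0.042, -0.003]
contact_force: [0.5, 0.4, 0.3]
opening: 0.596
```

```bash
python3 go.py 0.4685 0.2215 0.030 1.5
```

```text
2.02 [0.4682 0.2213 0.0997] [0.52 0.41 0.35] 0.596 [ 0.37  0.14  1.62 -0.    1.39  1.91]
[ 0.0004 -0.0003  0.0697] [0.0007 0.0018 0.0008]
```

Descend around the bar and then close.

Emit:
servo_tool --targets '[0,0,0.025,0,0,0,0,0,0.05,0,0,0,0,0,0.0625,0,0,0,0,0,0.0695,0,0,0,0,0,0.0695,0,0,0]'

```text
t: 2.43
eef_pos: [0.4678, 0.2197, 0.0294]
eef_rot: [3.14, 0.039, -0.006]
contact_force: [0.1, -0.0, -0.1]
opening: 0.599
```

Emit:
servo_tool --targets '[0,0,0,0,0,0,0,0,0,0,0,0,0,0,0,0,0,0,0,0,0,0,0,0,0,0,0,0,0,0,0,0,0,0,0,0,0,0,0,0,0,0,0,0,0,0,0,0]' --jaw -1

```text
t: 3.1
eef_pos: [0.4689, 0.22, 0.0312]
eef_rot: [3.141, 0.039, -0.0]
contact_force: [0.0, -1.2, 6.7]
opening: 0.176
```

```bash
python3 go.py 0.4685 0.2215 0.12 1.5;python3 - <<'E'
from h import *
d=grab('side','s1');im=d['img'];cv2.imwrite('pics/s1c.png',cv2.resize(im[230:400,150:350],None,fx=3.5,fy=3.5,interpolation=cv2.INTER_CUBIC))
E
```

```text
3.1 [0.4689 0.22   0.0312] [ 0.03 -1.18  6.7 ] 0.176 [ 0.37  0.23  1.66 -0.    1.25  1.91]
[-0.0004 -0.0014 -0.0888] [ 0.0007  0.0003 -0.001 ]
```

View pics/s1c.png

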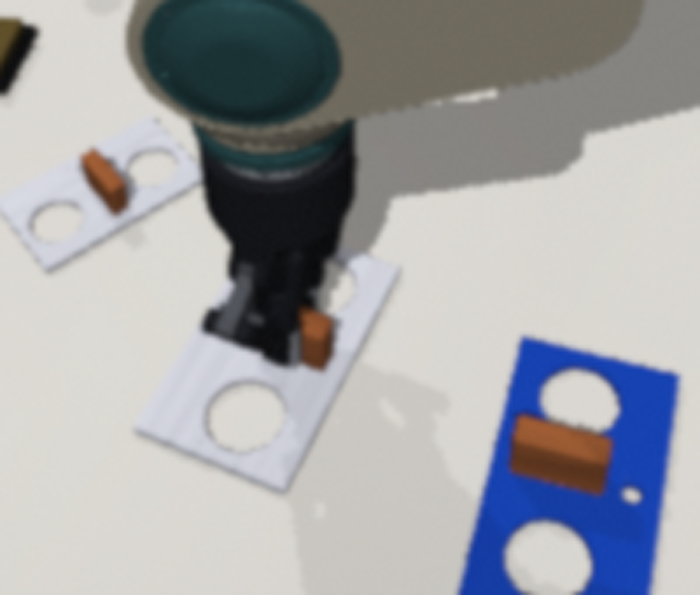

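Bar is gripped (opening 15 mm), so I'll lift it.

Emit:
servo_tool --targets '[0,0,-0.01,0,0,0,0,0,-0.04,0,0,0,0,0,-0.07,0,0,0,0,0,-0.09,0,0,0,0,0,-0.09,0,0,0]'

```text
t: 3.57
eef_pos: [0.4711, 0.2209, 0.127]
eef_rot: [-3.139, -0.04, -0.013]
contact_force: [0.4, -0.0, -0.6]
opening: 0.176
```

```bash
cat >> go.py <<'E'
E
cat > b.py <<'E'
from go import *
A=np.radians(7.476);T0=np.array([0.57196149,-0.14463287]);RB=np.array([[np.cos(A),-np.sin(A)],[np.sin(A),np.cos(A)]])
def bw(x,y,z): return np.append(RB@[x/1e3,y/1e3]+T0,z/1e3)
def st():
    s=env.get_state();l=RB.T@(s['eef_pos'][:2]-T0)*1e3;f=s['contact_force'];fl=RB.T@f[:2]
    e=(Ro.from_euler('z',-7.476,degrees=True)*Ro.from_rotvec(s['eef_rot'])*Ro.from_euler('x',-180,degrees=True)).as_euler('ZYX',degrees=True)
    print('t',round(s['t'],2),'board xyz',l.round(1),round(s['eef_pos'][2]*1e3,1),'F',fl.round(1),f[2].round(1),'op',round(s['opening'],3),'yaw,pitch,roll',e.round(2),'M',np.round(s['ft_torque'],2))
if __name__=='__main__':
    st()
    a=[float(x) for x in sys.argv[1:]]
    if a: print(*delta(bw(*a[:3]),7.476+(a[4] if len(a)>4 else 0),a[3]))
E
python3 b.py -6 0.5 100 -3.87
```

```text
t 3.57 board xyz [-52.4 375.6] 127.0 F [ 0.4 -0.1] -0.6 op 0.176 yaw,pitch,roll [-6.02 -0.47  0.13] M [-0.08  0.01 -0.06]
[0.0853 0.3682 0.0269] [ 0.0018  0.0592 -0.1052]
```

Emit:
servo_tool --targets '[0.006,0.025,0.0,0,0.005,-0.01,0.014,0.06,0.0,0,0.01,-0.02,0.023,0.1,0.005,0,0.02,-0.03,0.032,0.14,0.01,0,0.03,-0.045,0.042,0.18,0.01,0,0.035,-0.055,0.051,0.22,0.015,0,0.04,-0.065,0.06,0.26,0.02,0,0.045,-0.075,0.068,0.295,0.02,0,0.05,-0.085,0.076,0.325,0.025,0,0.055,-0.095,0.081,0.35,0.027,0,0.059,-0.1,0.085,0.363,0.027,0.002,0.059,-0.105,0.0853,0.368,0.027,0.002,0.059,-0.105]'

```text
t: 4.57
eef_pos: [0.5653, -0.1468, 0.0983]
eef_rot: [-3.129, -0.2, -0.102]
contact_force: [0.2, 0.3, -2.6]
opening: 0.176
```

Emit:
servo_tool --targets '[0,0,0,0,0,0,0,0,0,0,0,0]'

```text
t: 4.73
eef_pos: [0.5646, -0.1463, 0.0973]
eef_rot: [-3.128, -0.2, -0.099]
contact_force: [0.5, 0.2, -3.5]
opening: 0.174
```

```bash
python3 b.py -6 0.5 58 -3.87; python3 - <<'E'
from h import *
d=grab('side','s2');im=d['img'];cv2.imwrite('pics/s2c.png',cv2.resize(im[120:290,180:380],None,fx=3.8,fy=3.5,interpolation=cv2.INTER_CUBIC))
E
```

```text
t 4.73 board xyz [-7.5 -0.7] 97.3 F [0.6 0.1] -3.5 op 0.174 yaw,pitch,roll [-0.17 -3.62  0.11] M [-0.02  0.1  -0.03]
[-0.001  -0.0011  0.0393] [-0.0017  0.0044 -0.0029]
```

View pics/s2c.png

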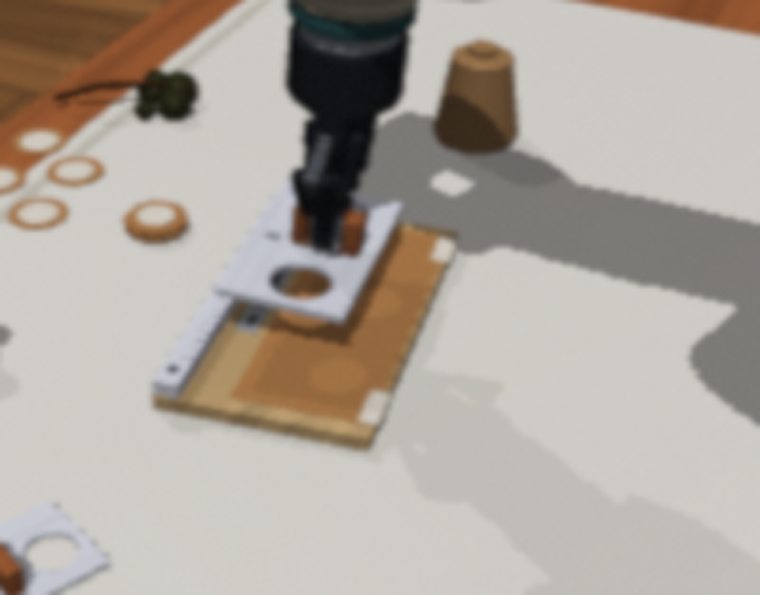

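Emit:
servo_tool --targets '[0,-0.001,0.015,0,0.004,-0.003,0,-0.001,0.03,0,0.004,-0.003,0,-0.001,0.038,0,0.004,-0.003,0,-0.001,0.042,0,0.004,-0.003,0,-0.001,0.044,0,0.004,-0.003,0,-0.001,0.044,0,0.004,-0.003]'

```text
t: 5.28
eef_pos: [0.5675, -0.144, 0.0538]
eef_rot: [-3.127, -0.207, -0.106]
contact_force: [0.0, 0.3, -2.9]
opening: 0.176
```

```bash
python3 b.py -2 0.5 51 -3.87
```

```text
t 5.28 board xyz [-4.3  1.2] 53.8 F [0.1 0.3] -2.9 op 0.176 yaw,pitch,roll [ 0.08 -3.88  0.09] M [0.04 0.11 0.02]
[0.0021 0.0007 0.0029] [-0.0016 -0.0002  0.0014]
```

```bash
python3 b.py -5 0.5 50.5 -3.87
```

```text
t 5.28 board xyz [-4.3  1.2] 53.8 F [0.1 0.3] -2.9 op 0.176 yaw,pitch,roll [ 0.08 -3.88  0.09] M [0.04 0.11 0.02]
[-0.0009  0.0007  0.0032] [-0.0016 -0.0002  0.0014]
```

Emit:
servo_tool --targets '[-0.001,0.0007,0.001,0,0,0.001,-0.001,0.0007,0.002,0,0,0.001,-0.001,0.0007,0.003,0,0,0.001,-0.001,0.0007,0.003,0,0,0.001]'

```text
t: 5.62
eef_pos: [0.5668, -0.1449, 0.0508]
eef_rot: [-3.127, -0.205, -0.106]
contact_force: [-0.6, 0.4, -2.0]
opening: 0.177
```

```bash
python3 b.py -1 0.5 50.5 -3.87
```

```text
t 5.62 board xyz [-5.1  0.4] 50.8 F [-0.5  0.5] -2.0 op 0.177 yaw,pitch,roll [ 0.02 -3.89  0.09] M [ 0.01  0.11 -0.03]
[ 0.0041 -0.0001  0.0006] [-0.0016 -0.0003  0.0003]
```

Emit:
servo_tool --targets '[0.0005,0,0,-0.001,0,0,0.001,0,0.0001,-0.001,0,0,0.0015,0,0.0001,-0.001,0,0,0.002,0,0.0001,-0.001,0,0,0.002,0,0.0001,-0.001,0,0]'

```text
t: 6.03
eef_pos: [0.569, -0.1446, 0.0509]
eef_rot: [-3.128, -0.205, -0.107]
contact_force: [0.7, 0.2, -1.9]
opening: 0.176
```

```bash
python3 b.py -1 0.5 50.5 -3.87
```

```text
t 6.03 board xyz [-2.9  0.4] 50.9 F [0.8 0.2] -1.9 op 0.176 yaw,pitch,roll [ 0.02 -3.9   0.03] M [-0.02  0.08  0.03]
[ 0.0019 -0.0001  0.0006] [-0.0005 -0.0006  0.0004]
```

Emit:
servo_tool --targets '[0.0003,0,0,0,0,0,0.0006,0,0,0,0,0,0.0009,0,0,0,0,0,0.0012,0,0.0001,0,0,0,0.0012,0,0.0001,0,0,0]'

```text
t: 6.45
eef_pos: [0.5698, -0.1445, 0.0509]
eef_rot: [-3.128, -0.205, -0.105]
contact_force: [-3.6, -1.1, -1.3]
opening: 0.178
```

```bash
python3 b.py -1 0.5 50.5 -3.87
```

```text
t 6.45 board xyz [-2.1  0.4] 50.9 F [-3.8 -0.6] -1.3 op 0.178 yaw,pitch,roll [ 0.03 -3.84  0.03] M [-0.12  0.54  0.13]
[ 0.0011 -0.0001  0.0004] [-0.0005  0.0005  0.0005]
```

```bash
python3 b.py -2.3 0.4 48.6 -3.87
```

```text
t 6.45 board xyz [-2.1  0.4] 50.9 F [-3.8 -0.6] -1.3 op 0.178 yaw,pitch,roll [ 0.03 -3.84  0.03] M [-0.12  0.54  0.13]
[-0.0004 -0.      0.0022] [-0.0005  0.0005  0.0005]
```

Emit:
servo_tool --targets '[0,0,0.0005,0,0,0,-0.0001,0,0.001,0,0,0,-0.0002,0,0.0015,0,0,0,-0.0002,0,0.002,0,0,0,-0.0002,0,0.0022,0,0,0,-0.0002,0,0.0022,0,0,0]'

```text
t: 6.95
eef_pos: [0.5698, -0.1445, 0.0485]
eef_rot: [-3.128, -0.205, -0.105]
contact_force: [-1.9, -0.7, -2.5]
opening: 0.176
```

```bash
python3 b.py -2.2 0.4 48 -3.87
```

```text
t 6.95 board xyz [-2.1  0.4] 48.5 F [-1.9 -0.5] -2.5 op 0.176 yaw,pitch,roll [ 0.03 -3.84  0.03] M [-0.01  0.26  0.08]
[-0.0001 -0.      0.0005] [-0.0006  0.0005  0.0005]
```

Emit:
servo_tool --targets '[0,0,0.0003,0,0,0,0,0,0.0006,0,0,0,0,0,0.0009,0,0,0,0,0,0.0009,0,0,0]'

```text
t: 7.28
eef_pos: [0.5699, -0.1445, 0.0483]
eef_rot: [-3.128, -0.205, -0.105]
contact_force: [-5.3, 0.0, 4.6]
opening: 0.178
```

```bash
python3 b.py -2.2 0.4 48 -3.87
```

```text
t 7.28 board xyz [-2.1  0.4] 48.3 F [-5.3  0.7] 4.6 op 0.178 yaw,pitch,roll [ 0.03 -3.84  0.03] M [0.13 0.92 0.1 ]
[-0.0002  0.      0.0003] [-0.0005  0.0005  0.0005]
```

Emit:
servo_tool --targets '[0,0,-0.0002,0,0,0,0,0,-0.0002,0,0,0]'

```text
t: 7.45
eef_pos: [0.5698, -0.1445, 0.0484]
eef_rot: [-3.128, -0.205, -0.105]
contact_force: [-1.9, -0.2, -0.3]
opening: 0.18
```

Emit:
servo_tool --targets '[0,0,0,0,0,0,0,0,0,0,0,0,0,0,0,0,0,0,0,0,0,0,0,0]' --jaw -0.45

```text
t: 7.78
eef_pos: [0.5702, -0.1446, 0.0487]
eef_rot: [-3.128, -0.205, -0.106]
contact_force: [0.2, -0.5, -0.5]
opening: 0.274
```

```bash
python3 b.py -2.2 0.4 48 -3.87; python3 - <<'E'
from h import *
d=grab('side','s3');im=d['img'];cv2.imwrite('pics/s3c.png',cv2.resize(im[155:255,210:310],None,fx=6,fy=6,interpolation=cv2.INTER_CUBIC))
d=grab('top','t3');im=d['img'];cv2.imwrite('pics/t3c.png',cv2.resize(im[155:245,225:360],None,fx=5.9,fy=5.9,interpolation=cv2.INTER_CUBIC))
E
```

```text
t 7.78 board xyz [-1.8  0.3] 48.7 F [ 0.1 -0.5] -0.5 op 0.274 yaw,pitch,roll [ 0.03 -3.9   0.01] M [-0.05  0.02 -0.03]
[-0.0005 -0.0001  0.0007] [-0.0002 -0.0005  0.0005]
```

View pics/s3c.png

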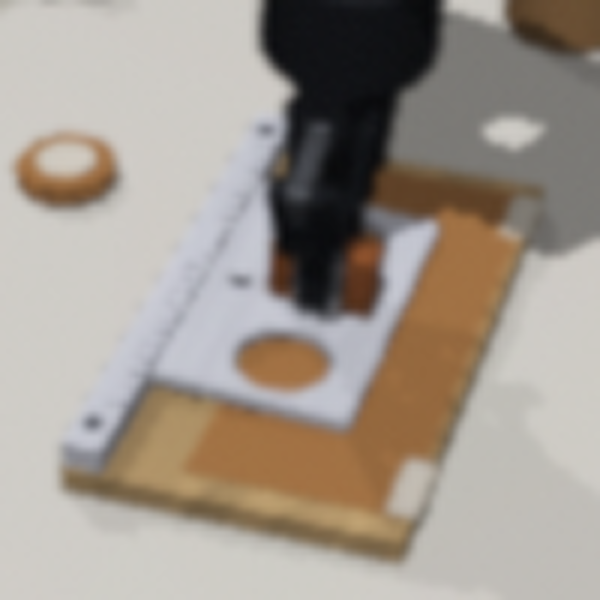

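View pics/t3c.png

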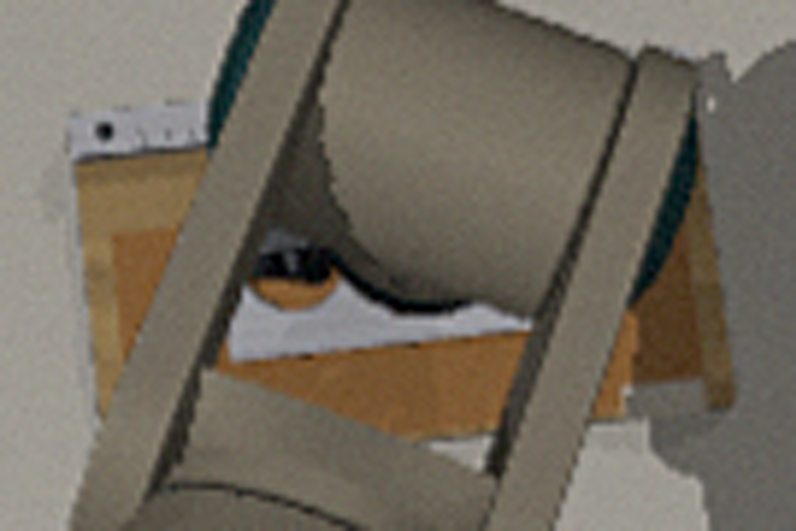

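Emit:
servo_tool --targets '[0,-0.0007,0,0,0,0,0,-0.0014,0,0,0,0,0,-0.0021,0,0,0,0,0,-0.0025,0,0,0,0,0,-0.0028,0,0,0,0,0,-0.0031,0,0,0,0,0,-0.0034,0,0,0,0,0,-0.0037,0,0,0,0,0,-0.004,0,0,0,0,0,-0.0043,0,0,0,0,0,-0.0046,0,0,0,0,0,-0.005,0,0,0,0]'

```text
t: 8.88
eef_pos: [0.5692, -0.1399, 0.0486]
eef_rot: [-3.129, -0.205, -0.105]
contact_force: [-1.0, -1.8, 0.2]
opening: 0.271
```

```bash
python3 b.py
```

```text
t 8.88 board xyz [-2.1  5. ] 48.6 F [-1.3 -1.7] 0.2 op 0.271 yaw,pitch,roll [ 0.02 -3.85 -0.01] M [-0.38  0.17 -0.01]
```

Emit:
servo_tool --targets '[0,-0.0003,0,0,0,0,0,-0.0006,0,0,0,0,0.0001,-0.0009,0,0,0,0,0.0001,-0.0012,0,0,0,0,0.0001,-0.0015,0,0,0,0,0.0001,-0.0018,0,0,0,0,0.0001,-0.0021,0,0,0,0,0.0001,-0.0024,0,0,0,0,0.0002,-0.0027,0,0,0,0,0.0002,-0.003,0,0,0,0,0.0002,-0.0033,0,0,0,0,0.0002,-0.0036,0,0,0,0]'

```text
t: 9.88
eef_pos: [0.5689, -0.1364, 0.0486]
eef_rot: [-3.129, -0.205, -0.105]
contact_force: [-2.1, -3.2, 0.5]
opening: 0.279
```

```bash
python3 b.py;  python3 - <<'E'
from h import *
d=grab('side','s4');im=d['img'];cv2.imwrite('pics/s4c.png',cv2.resize(im[155:255,210:310],None,fx=6,fy=6,interpolation=cv2.INTER_CUBIC))
E
```

```text
t 9.88 board xyz [-1.9  8.6] 48.6 F [-2.5 -2.9] 0.5 op 0.279 yaw,pitch,roll [ 0.02 -3.85 -0.02] M [-0.48  0.32 -0.06]
```

View pics/s4c.png

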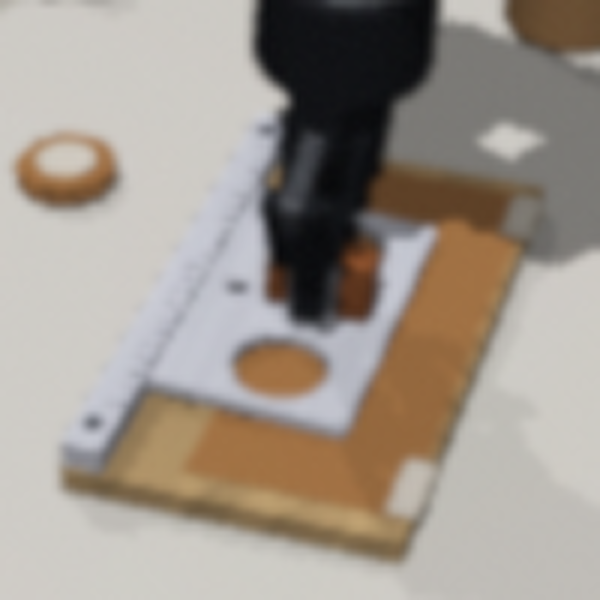

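Emit:
servo_tool --targets '[0,-0.0003,0,0,0,0,0,-0.0006,0,0,0,0,0,-0.0009,0,0,0,0,0,-0.0012,0,0,0,0,0,-0.0015,0,0,0,0,0,-0.0018,0,0,0,0,0,-0.0021,0,0,0,0,0,-0.0024,0,0,0,0,0,-0.0027,0,0,0,0,0,-0.003,0,0,0,0,0,-0.0033,0,0,0,0,0,-0.0036,0,0,0,0]'

```text
t: 10.93
eef_pos: [0.5685, -0.1327, 0.0486]
eef_rot: [-3.129, -0.205, -0.105]
contact_force: [-1.8, -3.6, -0.2]
opening: 0.274
```

```bash
python3 b.py
```

```text
t 10.93 board xyz [-1.9 12.3] 48.6 F [-2.3 -3.3] -0.2 op 0.274 yaw,pitch,roll [ 0.02 -3.85 -0.01] M [-0.51  0.31 -0.03]
```

Emit:
servo_tool --targets '[0,-0.0002,0,0,0,0,0,-0.0004,0,0,0,0,0,-0.0006,0,0,0,0,0,-0.0008,0,0,0,0,0,-0.001,0,0,0,0,0,-0.0012,0,0,0,0,0,-0.0014,0,0,0,0,0,-0.0016,0,0,0,0,0,-0.0018,0,0,0,0,0,-0.002,0,0,0,0,0,-0.0022,0,0,0,0,0,-0.0024,0,0,0,0]'

```text
t: 11.93
eef_pos: [0.5682, -0.1302, 0.0486]
eef_rot: [-3.129, -0.205, -0.105]
contact_force: [-0.2, -2.3, 0.1]
opening: 0.271
```

```bash
python3 b.py
```

```text
t 11.93 board xyz [-1.9 14.8] 48.6 F [-0.5 -2.3] 0.1 op 0.271 yaw,pitch,roll [ 0.02 -3.85 -0.01] M [-0.38  0.22  0.04]
```

Emit:
servo_tool --targets '[0.0001,-0.0002,0,0,0,0,0.0001,-0.0004,0,0,0,0,0.0001,-0.0006,0,0,0,0,0.0002,-0.0008,0,0,0,0,0.0002,-0.001,0,0,0,0,0.0002,-0.0012,0,0,0,0,0.0002,-0.0014,0,0,0,0,0.0002,-0.0016,0,0,0,0,0.0002,-0.0018,0,0,0,0,0.0002,-0.002,0,0,0,0,0.0002,-0.0022,0,0,0,0]'

```text
t: 12.85
eef_pos: [0.5682, -0.128, 0.0487]
eef_rot: [-3.129, -0.205, -0.106]
contact_force: [0.8, -1.1, -0.3]
opening: 0.274
```

```bash
python3 b.py;  python3 - <<'E'
from h import *
d=grab('side','s5');im=d['img'];cv2.imwrite('pics/s5c.png',cv2.resize(im[155:255,210:310],None,fx=6,fy=6,interpolation=cv2.INTER_CUBIC))
E
```

```text
t 12.85 board xyz [-1.5 17. ] 48.7 F [ 0.6 -1.2] -0.3 op 0.274 yaw,pitch,roll [ 0.03 -3.87 -0.02] M [-0.11  0.03  0.01]
```

View pics/s5c.png

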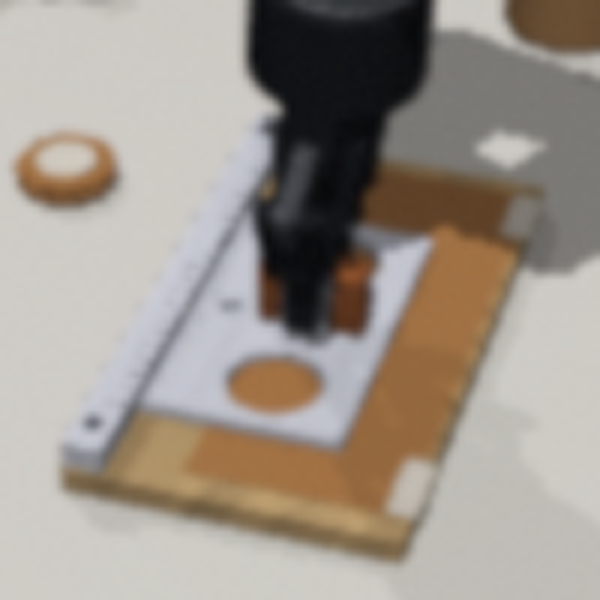

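```bash
python3 - <<'E'
from h import *
from b import RB,T0
def pl(f):
    d=load(f);K=d['intrinsics'];z=d['z_map'];v,u=np.mgrid[150:260,205:315];zz=z[v,u]
    r=np.stack([(u-K[0,2])/K[0,0]*zz,-(v-K[1,2])/K[1,1]*zz,-zz,np.ones_like(zz)],-1)@d['T'].T
    p=r[...,:3][zz>0];l=(p[:,:2]-T0)@RB*1e3;h=p[:,2]*1e3
    for n,x0,x1,y0,y1 in(('farleft',36,50,40,66),('near',-30,-22,30,70),('ply',30,50,95,125),('fence',58,70,60,120)):
        m=(l[:,0]>x0)&(l[:,0]<x1)&(l[:,1]>y0)&(l[:,1]<y1);print(f,n,m.sum(),np.median(h[m]).round(2))
for f in('s3','s4','s5'): pl(f)
E
```

```text
s3 farleft 37 25.67
s3 near 102 169.76
s3 ply 64 14.5
s3 fence 69 28.35
s4 farleft 35 25.74
s4 near 128 175.38
s4 ply 64 14.31
s4 fence 75 28.6
s5 farleft 34 20.79
s5 near 155 167.96
s5 ply 60 14.75
s5 fence 72 28.49
```

The plate's top near the fence fell from 25.7 to 20.8 mm (6 mm plate on 15 mm ply), so it has dropped onto the pin. Next I'll centre the jaws on the bar, open them and retreat.

Emit:
servo_tool --targets '[0,0.002,0,0,0,0,0,0.004,0,0,0,0,0,0.004,0,0,0,0]'

```text
t: 13.15
eef_pos: [0.5688, -0.1323, 0.0487]
eef_rot: [-3.129, -0.205, -0.106]
contact_force: [-0.4, 0.5, -0.6]
opening: 0.275
```

Emit:
servo_tool --targets '[0,0,0,0,0,0,0,0,-0.005,0,0,0,0,0,-0.02,0,0,0,0,0,-0.04,0,0,0,0,0,-0.06,0,0,0,0,0,-0.08,0,0,0]' --jaw 0

```text
t: 13.65
eef_pos: [0.5632, -0.1329, 0.1297]
eef_rot: [-3.129, -0.205, -0.106]
contact_force: [0.5, -0.2, 0.2]
opening: 0.498
```

```bash
python3 b.py -150 200 220 0
```

```text
t 13.65 board xyz [-7.2 12.7] 129.7 F [ 0.4 -0.3] 0.2 op 0.498 yaw,pitch,roll [ 0.01 -3.87 -0.01] M [-0.06  0.01 -0.03]
[-0.1364 -0.1873 -0.0998] [ 0.0002 -0.0676  0.0001]
```

Emit:
servo_tool --targets '[-0.015,-0.02,-0.015,0,0,0,-0.035,-0.045,-0.03,0,0,0,-0.06,-0.075,-0.05,0,0,0,-0.08,-0.11,-0.07,0,0,0,-0.1,-0.14,-0.085,0,0,0,-0.12,-0.165,-0.095,0,0,0,-0.13,-0.18,-0.1,0,0,0,-0.136,-0.187,-0.1,0,0,0,-0.136,-0.187,-0.1,0,0,0]'

```text
t: 14.4
eef_pos: [0.3971, 0.0348, 0.2208]
eef_rot: [-3.129, -0.208, -0.108]
contact_force: [0.4, -0.2, 0.2]
opening: 0.5
```

```bash
python3 - <<'E'
from h import *
d=grab('top','t6');im=d['img'];cv2.imwrite('pics/t6c.png',cv2.resize(im[155:245,225:360],None,fx=5.9,fy=5.9,interpolation=cv2.INTER_CUBIC))
d=grab('side','s6');im=d['img'];cv2.imwrite('pics/s6c.png',cv2.resize(im[155:255,210:310],None,fx=6,fy=6,interpolation=cv2.INTER_CUBIC))
E
```

```text
(no output)
```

View pics/t6c.png

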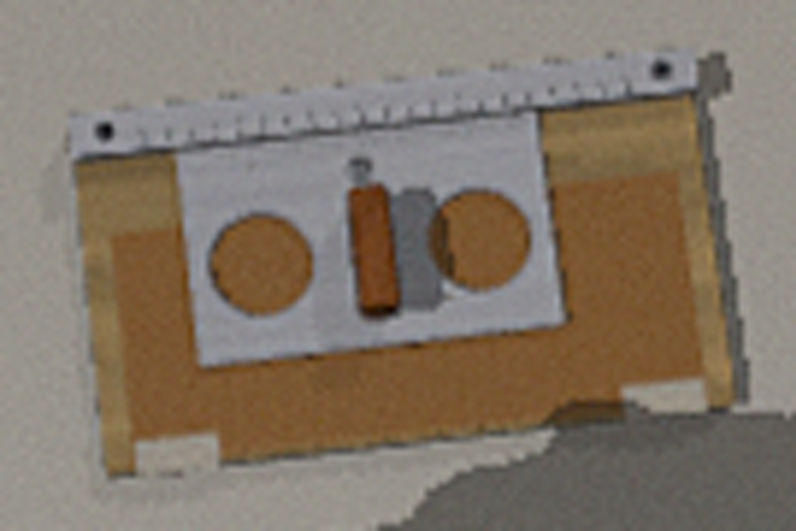

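View pics/s6c.png

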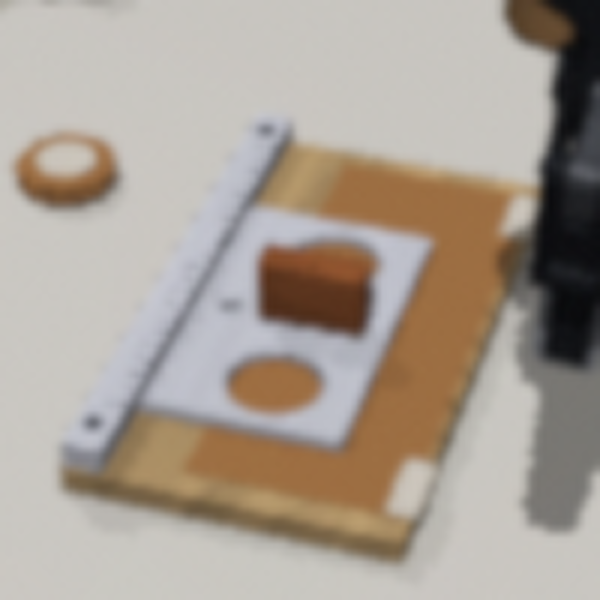

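View pics/t6.png

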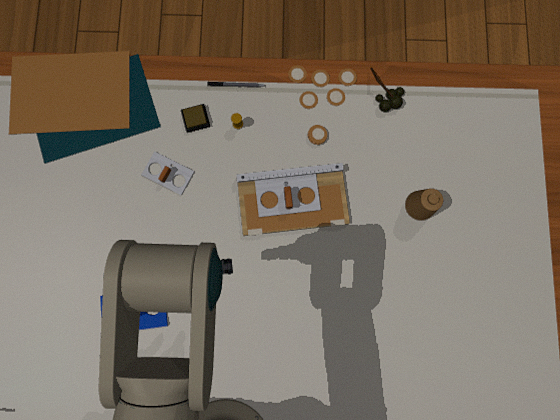

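The top view shows the plate flat at the fence with the pin in the hole at crop (360,167); the bystanders haven't moved. Next I'll fit its pose and heights.

```bash
cat > f.py <<'E'
from m import *
from b import RB,T0
from scipy.spatial.transform import Rotation as Ro
print('-----')
d=load('top0')
W=[c2(200,366,.021),c2(567,323,.021),c2(261,264,.021),c2(480,240,.021)]
L=[(-.045,.075),(-.045,-.075),(-.006,.045),(-.006,-.045)]
a,t,r=fit(L,W);print('templ yaw rel board',np.degrees(a)-7.476,'origin local',(t-T0)@RB*1e3,'\n',r.round(1))
# plane fit heights from top depth
for f in('t6','s6'):
    d6=load(f);K=d6['intrinsics'];z=d6['z_map'];v,u=np.mgrid[0:420,0:560];zz=z
    p=(np.stack([(u-K[0,2])/K[0,0]*zz,-(v-K[1,2])/K[1,1]*zz,-zz,np.ones_like(zz)],-1)@d6['T'].T)[...,:3][zz>0]
    l=(p[:,:2]-T0)@RB*1e3;h=p[:,2]*1e3
    for n,x0,x1,y0,y1 in(('farL',40,50,40,80),('farR',40,50,-55,-20),('near',-32,-26,-50,80),('ply',30,50,95,125)):
        m=(l[:,0]>x0)&(l[:,0]<x1)&(l[:,1]>y0)&(l[:,1]<y1);print(f,n,m.sum(),np.median(h[m]).round(2))
# windows & edges sub-pixel: yaw from line fits of near edge in enhanced image
im=d6=load('t6')['img'];b,g,rr=[im[...,i].astype(float) for i in range(3)]
mask=((b>95)&(abs(b-rr)<40)).astype(np.uint8)
def edge(f,x0,x1,y0,y1,chan,sgn):
    im=load(f)['img'][...,chan].astype(float);pts=[]
    for u in range(x0,x1):
        col=im[:,u]; yc=y0+(y1-y0)*0
        lo,hi=y0(u),y1(u);g=sgn*np.diff(col[lo:hi+1]);g[g<0]=0
        if g.sum()>20:
            k=g.argmax();s=slice(max(k-1,0),k+2);pts.append((u,lo+.5+(g[s]*np.arange(len(g))[s]).sum()/g[s].sum()))
    return np.array(pts)
E
python3 f.py | sed -n '/-----/,$p'
python3 - <<'E'
import sys;sys.argv=['x']
from h import *
from b import RB,T0
im=load('t6')['img'];a=cv2.resize(im[172:192,250:320],None,fx=11,fy=11,interpolation=cv2.INTER_CUBIC);cv2.imwrite('pics/t6d.png',a)
B=cv2.GaussianBlur(im[...,0].astype(float),(3,3),.6)
def line(us,v0,v1,slope,sgn,zw,u00):
    P=[]
    for u in us:
        lo=int(round(v0+slope*(u-u00)));c=B[lo:lo+v1,u];g=sgn*np.diff(c);k=g.argmax()
        if 0<k<len(g)-1:
            o=.5*(g[k-1]-g[k+1])/(g[k-1]-2*g[k]+g[k+1]);P.append(px({**d},u,lo+.5+k+o,zw=zw)[:2])
    P=np.array(P);l=(P-T0)@RB*1e3
    k=np.polyfit(l[:,1],l[:,0],1);r=l[:,0]-np.polyval(k,l[:,1]);m=abs(r)<1
    k=np.polyfit(l[m,1],l[m,0],1);print(m.sum(),'yaw deg',np.degrees(np.arctan(-k[0])).round(2),'x at y=12:',np.polyval(k,12).round(2))
d=load('t6')
line(range(262,318),214,7,-.116,-1,.021,262) # plate near edge bright->brown
d0=load('top0');B=cv2.GaussianBlur(d0['img'][...,0].astype(float),(3,3),.6)
line(range(242,345),179,7,-.105,-1,.029,242)
line(range(270,325),230,9,-.105,1,.015,270)
E
```

```text
-----
templ yaw rel board 0.6471469809789552 origin local [ 9.50010083 11.99122576] 
 [[ 0.2 -0. ]
 [ 0.3 -0.6]
 [ 0.   0.5]
 [-0.5  0.1]]
t6 farL 67 19.6
t6 farR 59 19.62
t6 near 132 20.25
t6 ply 98 13.74
s6 farL 37 20.43
s6 farR 28 20.39
s6 near 77 20.46
s6 ply 63 14.13
56 yaw deg 0.65 x at y=12: -35.53
91 yaw deg 0.4 x at y=12: 54.75
55 yaw deg 0.36 x at y=12: -76.75
```

View pics/t6d.png

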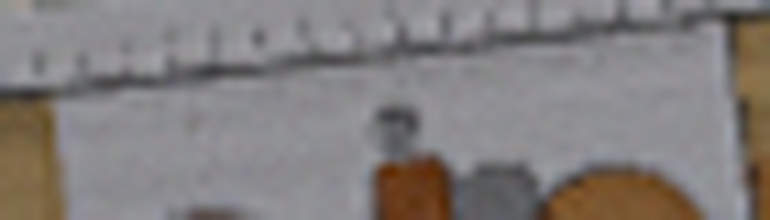

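```bash
python3 -c "
from h import *
print(env.get_state()['t'],env.hand_in())"
```

```text
the job is handed in; nothing more can be done
14.5 None
```

The template is home on the register pin, flat and against the fence, and I handed the job in at 14.5 s of the allowed 61 s.

**What I did:** I took the larger silver template by its grip bar and set its far edge lightly against the fence, resting on the pin. I then let go and pushed it along the fence with the open jaws until the hole found the pin and it dropped. After that I withdrew the arm.

**Forces:** The highest I read were about 5 N at the fence and 7 N downward while setting it down, then about 4 N while sliding. I only saw the force at the end of each move, so short peaks in between went unseen. The readings stayed well under the 20 N limit.

**Last checks:**
- **Drop:** the plate top beside the fence fell from 25.7 to 20.8 mm during the slide.
- **Flat:** the far and near sides now agree to within 0.1 mm, about 6.3 mm above the ply. The top camera disagrees slightly, showing 0.6 mm of tilt, which is within its noise.
- **At the fence:** the gap along the far edge is about 0.3 mm.
- **Square:** the plate is within about 0.25° of the fence line. My rougher corner fit against the whole board gave 0.65°, but the same method put the fence itself at 0.4°.
- **Pin:** it shows in the hole, at board y of about +12 mm.
- **Surroundings:** the ink pad, spool, tags and twine look unmoved in the last top picture, and nothing was touching the template or board at the end.

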